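Demagnetise a precision driver

ROBOT

A 6-joint arm with a two-finger parallel gripper is mounted at the origin on the work surface. World frame = base frame: x ahead of the robot, y to its left, z up, the work surface at z = 0. Lengths are in mm, angles in degrees, forces in N, time in s.
With the tool pointing down it reaches from about 300 to 850 mm from the base axis. Payload 4.2 kg.
Tool frame: the origin (TCP) lies between the finger pads, 19 mm behind the fingertips; this is the grasp point; z points along the fingers, y is the line along which they close (so a half turn about z gives the same grasp; the last joint's range is limited). The gripper opens to 91 mm and grips with 3 to 60 N. Pads are 32 mm wide; open, the fingers measure 118 mm over their backs; the gripper's body (76 mm by 178 mm) begins 60 mm behind the grasp point.
Start: joints at [-67.208, 18.312, 89.639, -0, 72.044, -1.146], TCP at [233.311, -525.554, 232.776] pointing down, gripper open.
Joint ranges: [-177.97, 177.97], [-48.28, 115.42], [12.27, 149.76], [-77.06, 257.06], [2.81, 150.46], [-146.56, 146.56]. Speed limits (degrees/s): [147.25, 147.25, 180, 180, 180, 180].

INTERFACE

Orientations are given as [roll, pitch, yaw] about the fixed x, y, z axes, in that order (R = Rz(yaw) Ry(pitch) Rx(roll)).
In Python, from workcell import env gives the robot as it stands.
- The arm moves only by the tool move_arm, never from a script. Its argument "plan" is a list of rows, each a list of 3 entries, a list of its own where there are three numbers: the shift along the world's x, y, z in cm, then the turn about the world's z in degrees, then the closure, from 0 (fully open) to 1 (shut). In form: [[[x, y, z], turn, claw], ...]. A call has 1 to 5 rows; each row shifts and turns the commanded pose from where the row before left it; what a row does not reach is not made up. A row lasts 1/10 s, in which the tool goes at most 50 mm and 8.59 degrees, less where a joint would pass 70% of its speed; a pose out of reach is approached as far as the arm can. A call is refused whole if a number of a shift passes 5 or a number of a turn 8.59, either way. A call with a gripper value outside its range is refused whole. The fingers move at their own pace and stop on an object; "squeeze" is the grip in N (left out, the last holds). Time passes only in rows, so rows that do not move let the fingers close. It gives the time, the measured TCP pose, the force, the opening and the grip force at its end, in the units of the state.
- env.state(): the state, without advancing time (a new reading comes with each control period).
- env.grab_frame(name): name is "scene" or "top"; returns a dict with "frame" (384x512x3 uint8, red, green, blue), "z_map" (384x512 float32, mm along the optical axis (not along the pixel's ray), 0 where there is no reading), "fovy" (degrees; the focal length in pixels is half the picture's height over the tangent of half this angle, whatever the lens; pixels are square), "cx", "cy" (the principal point, pixels), "position" and "orientation" of the camera in the world. Camera axes: x right, y down, z forward; pixel columns grow to the right and rows downward; lengths in mm; the calibration is good to about 2 mm. A picture is of the moment at which its call begins.
- env.job_done(): hands the job in; it is judged then, once.
Trained networks look in a picture, given as the dict that the camera call returned (one of the last four; its "shot" number tells which), for a name from the list of things; names that differ only in an ending like _2 or _b are one class to them, and where a whole thing is asked for, a point or a joint stands for the part that bears it (a point fixed in the world has none). Each returns a list of dicts, best first, with "score" (0 to 1); they miss things now and then, are a little off and sometimes report something else, mostly with a low value. They report only what shows in the picture. A call takes as long as a camera call. They do not tell look-alikes from the thing itself.
- env.search_frame(picture, label): "point" ([column, row] in pixels, amid what is visible of it).
- env.landmark_of(picture, label): "point" ([column, row] in pixels: a listed point, or the origin of a listed thing).
The state is a dict: "time_s": time; "qpos": joint angles; "qvel": joint speeds; "effort": joint torques, N m; "ee_pos": TCP position; "ee_rot": TCP orientation; "force": force on the tool from outside, world axes, zero at the start; "torque": the same for the moment, N m; "gripper_width": finger opening in mm; "gripper_force": force on a finger pad.
Only numpy, scipy, OpenCV 4.12 (cv2) and the standard library are available. Lean on these libraries where they do the work, as an engineer would, in place of code of your own. Each camera call takes 0.05 s, during which the arm holds its last target. There are 200 camera calls.

TASK

Demagnetise the steel precision driver with the turquoise cap before it goes near the camera modules: draw it up out of the wooden tool block, lower it tip first into the demagnetiser's well until its handle sits down on the deck around it - don't drop it - and let go of it. Only then turn the spring-return dial clockwise past its first and second clicks to the third, and hold it there against the spring: you finish while still holding the dial at the third click, the driver standing in the well. Leave the other tools and things where they are.

Things in the scene. Friction and masses are not known exactly. Their poses are not given: they have to be found in the camera images.
- driver: Slim steel precision driver, round, 132 mm long, 45 g, standing tip down in one of the block's holes (any). From the tip: shaft 5 mm dia. to 50 mm; collar 17 mm dia. to 58 mm, its flat underside the shoulder it stands on; ringed steel grip 16 mm dia. to 116 mm; narrow neck; rounded turquoise cap 16 mm dia. to 132 mm. Origin at the tip, z up the axis; yaw means nothing
- block: Wooden tool block, fixed, 50 (x) by 190 (y) by 60 mm high, origin at the centre of its underside. Three holes 10 mm dia., 56 mm deep at x = +6, y = -62, 0, +62 mm hold the driver, spudger and stylus, upright, in any order; the driver's shoulder rests on the top, so its tip is 10 mm above the table. A row of bits stands 7 mm proud along its -x edge
- demag: Tool demagnetiser, fixed: grey metal case 130 (x) by 220 (y) mm, origin at the centre of its underside, z up, operator's side -x. Two levels: from y = +10 to +110 mm a deck 56 mm high with the coil's well in it; from y = -110 to +10 mm a panel 75 mm high with the dial on it. The coil runs only while the dial is held off rest
- well (a point): Centre of the mouth of the well, on the deck 56 mm above the table, at x = 0, y = +65 mm of the case. Vertical round hole 10 mm dia., 53 mm deep, 1 mm chamfer. Around it on the deck a steel ring, about 24 mm inner and 44 mm outer dia., 4 mm high. A driver goes in tip first until its shoulder sits on the deck inside the ring, its tip 50 mm below this point
- dial_grip (a point): On the dial's vertical axis, 107 mm above the table (32 above the panel), at x = 0, y = -52 mm of the case: a good TCP place. Black dial: bar grip 46 long, 12 wide, its top 4 mm above this point, over a round skirt 52 mm dia. that ends 6 mm above the panel. x along the bar to its nose, y across, z up; turns with the dial. At rest the nose is 0.63 rad anticlockwise (from above) of the case's +x
- dial (a joint): Turn of the dial in rad: 0 at rest, grows clockwise seen from above. Clicks at 0.42, 0.84 and 1.26 rad (one, two, three white dots on the panel; a white ring at rest), end stop at 1.32. A spring always returns it to 0 when let go; no click holds it. Turning takes up to 0.13 N m, holding at the third click about 0.1 N m
- spudger: Spudger, round dark wooden handle 15 to 19 mm thick and flat steel blade, 138 mm long, standing blade down in a hole of the block, its top 85 mm above the block. Not to be moved. Origin at the blade's end, z up
- stylus: Pale grey plastic stylus, 15 mm thick, 135 mm long, standing point down in a hole of the block, its top 87 mm above the block. Not to be moved. Origin at the point, z up
- canister: Clear screw-top canister of spare camera modules, 66 mm dia., 66 mm high, beyond the block and the demagnetiser. Not to be moved. Origin at the centre of its underside
- tablet: Matte black tablet, 165 by 245 mm, about 20 mm high with its back panel loosened and lifted along one side, lying at the far right. Not to be moved. Origin at the centre of its underside
- phone: Phone lying face down at the far left, 74 by 150 by 11 mm. Not to be moved. Origin at the centre of its underside
- tweezers: Steel tweezers lying between the block and the demagnetiser, 125 mm long (x), up to 15 mm wide, 8 mm high. Not to be moved. Origin at their middle, on the table
Mind the look-alikes: they are no part of the job. Leave any blue or pink look-alike of the driver alone.

How it is judged:
By the outcome, as a careful person would: the job done as asked, in the order asked, and still so for the second after the job is handed in, while the arm keeps its last pose, push and grip.
It also fails if it takes over 54 s, if anything falls off the work surface, if the arm or the gripper's body presses on something with over 40 N, if the wrist force passes 120 N, or if a joint passes its speed limit or range.

## Working session

There is one attempt and no reset: what is moved stays moved. The work goes in short steps, Python scripts to look and compute and a tool call to move; the robot and the scene stay as the last step left them, time stands still between calls to the robot, and variables do not carry over. Pictures are saved under pics/ and viewed, at most 10 in all, crops included, and the job is handed in when it is done.

Besides the shell and the picture viewer there is one more tool, called after "Request:" as name(argument=value, ...) on one line, values as JSON. move_arm: Moves the arm, as the interface text tells. Its arguments: {"type":"object","properties":{"plan":{"type":"array","items":{"type":"array"}},"squeeze":{"type":"number"}},"required":["plan"]}

```bash
mkdir -p pics; ls; cat > h.py <<'E'
import numpy as np, cv2
from scipy.spatial.transform import Rotation as R
from workcell import env
def cam(p):
    f=p["frame"].shape[0]/2/np.tan(np.radians(p["fovy"])/2)
    o=np.array(p["orientation"],float)
    M=o if o.shape==(3,3) else R.from_euler('xyz',o,degrees=True).as_matrix()
    return f,M,np.array(p["position"],float)
def ray(p,uv):
    f,M,c=cam(p); return c,M@np.array([(uv[0]-p["cx"])/f,(uv[1]-p["cy"])/f,1.])
def at_z(p,uv,z):
    c,d=ray(p,uv); return c+d*(z-c[2])/d[2]
def deproj(p,uv):
    c,d=ray(p,uv); return c+d*p["z_map"][int(round(uv[1])),int(round(uv[0]))]
def cloud(p):
    f,M,c=cam(p); v,u=np.mgrid[:p["frame"].shape[0],:p["frame"].shape[1]]
    d=np.stack([(u-p["cx"])/f,(v-p["cy"])/f,np.ones_like(u,float)],-1)@M.T
    return c+d*p["z_map"][...,None]
def proj(p,X):
    f,M,c=cam(p); q=M.T@(np.array(X)-c); return q[:2]/q[2]*f+[p["cx"],p["cy"]]
E
python3 - <<'E'
from h import *
print(env.state())
for n in ("top","scene"):
    p=env.grab_frame(n); np.save(f"{n}0.npy",p,allow_pickle=True)
    print(n,p["fovy"],p["cx"],p["cy"],p["position"],p["orientation"],p["shot"])
    cv2.imwrite(f"pics/{n}0.png",cv2.resize(p["frame"][...,::-1],(800,600),interpolation=cv2.INTER_CUBIC))
    for l in ["driver","block","demag","well","dial_grip","spudger","stylus","tweezers","canister"]:
        for r in env.landmark_of(p,l)[:3]:
            print(l,np.round(r["point"],1),round(r["score"],2),deproj(p,r["point"]).round())
E
```

```text
pics
{'time_s': 0.0, 'qpos': array([-6.72083537e+01,  1.83526666e+01,  8.97059917e+01, -1.54160153e-03,
        7.20424732e+01, -1.14650311e+00]), 'qvel': array([ 0.03221475, -0.04010371,  0.00082423, -0.04945093,  0.00349978,
       -0.00085641]), 'effort': array([-3.13318553e-03, -4.12461233e+01, -2.31974369e+01,  7.25578750e-02,
        4.59216011e-02, -1.37248207e-04]), 'ee_pos': array([ 233.115844  , -525.12150514,  231.91276692]), 'ee_rot': array([-1.79898859e+02, -5.58162422e-04,  2.39386255e+01]), 'force': array([-0.70442872,  0.86551513,  0.51878001]), 'torque': array([-0.02122646, -0.01412555,  0.03323586]), 'gripper_force': 0.0, 'gripper_width': 91.44611963872579}
top 46.104597885272966 260.65152692924835 194.47406598078115 [ 378.87739938   23.63908691 1189.79153501] [-1.68466680e+02  3.85815489e-02 -9.50374662e+01] 1
driver [293.8 252. ] 0.65 [453. -63.  95.]
driver [320.  253.3] 0.58 [ 447. -130.   61.]
driver [201.5 213.9] 0.52 [564. 152. 108.]
block [342.9 243.5] 0.73 [ 466. -190.   60.]
demag [183.6 221.7] 0.88 [554. 202.  74.]
demag [263.7 236.4] 0.28 [507.   5.   2.
[... 304 characters left out ...]
3419887833 191.48956382855116 [ 981.48584482 -296.45286372  773.71211078] [-144.28855707   -0.80900674   53.45557845] 2
driver [194.  194.1] 0.84 [471. -66.   1.]
driver [169.  168.7] 0.74 [380. -75.   2.]
driver [157.6 202.3] 0.5 [ 474. -149.   44.]
block [137.4 224.2] 0.88 [ 501. -206.   52.]
block [155.5 202.4] 0.54 [ 476. -153.   51.]
demag [316.3 163.8] 0.74 [603. 155.  76.]
well [344.  138.1] 0.6 [567. 274.  46.]
dial_grip [304.  138.9] 0.76 [555. 158. 106.]
dial_grip [233.3 347.7] 0.37 [ 790. -186.   14.]
spudger [142.7 226.6] 0.68 [ 496. -197.   27.]
stylus [116.2 248.1] 0.52 [ 527. -262.   56.]
tweezers [227.6 190.6] 0.46 [507.  -3.   3.]
canister [339.2 259.8] 0.81 [787.  51.  58.]
```

View pics/top0.png

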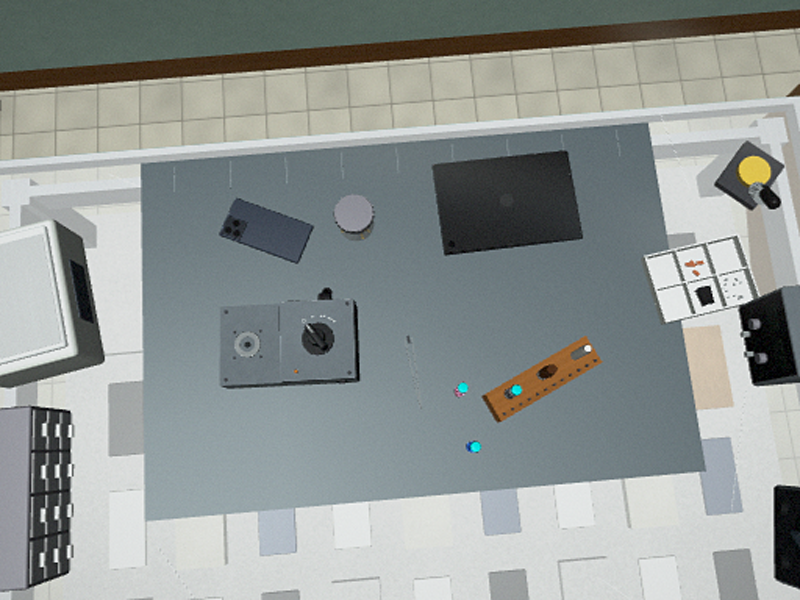

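View pics/scene0.png

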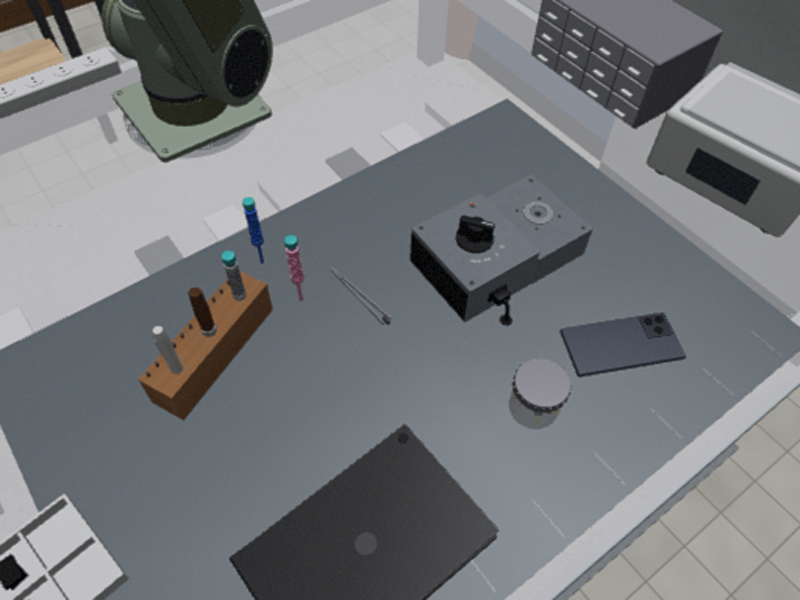

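The top view (800 px scale) shows the block with the steel driver in its left hole at (514,390), the spudger at (547,372) and the stylus at (588,349). The blue look-alike at (474,446) and the pink one at (461,388) stand free beside it. In the demagnetiser, the well is at (246,344) and the dial at (317,338). The scene view agrees, with the grey-bodied driver at (232,270).

```bash
python3 - <<'E'
from h import *
for n in ("top","scene"):
    p=np.load(f"{n}0.npy",allow_pickle=True).item(); P=cloud(p)
    hsv=cv2.cvtColor(p["frame"],cv2.COLOR_RGB2HSV)
    m=((hsv[...,0]>80)&(hsv[...,0]<97)&(hsv[...,1]>130)&(hsv[...,2]>90)).astype(np.uint8)
    k,l,s,c=cv2.connectedComponentsWithStats(m)
    for i in range(1,k):
        if s[i,4]>8:
            q=P[l==i]; print(n,"turq",c[i].round(1),s[i,4],"z med/max",np.median(q[:,2]).round(),q[:,2].max().round(),"med xy",np.median(q[:,:2],0).round(1),"@z134",at_z(p,c[i],134).round(1))
    # block wood top
    m=(hsv[...,0]<20)&(hsv[...,1]>110)&(abs(P[...,2]-60)<6)&(P[...,1]<0)&(P[...,0]<600)
    m=cv2.morphologyEx(m.astype(np.uint8),cv2.MORPH_CLOSE,np.ones((9,9)))
    q=P[(m>0)&(abs(P[...,2]-60)<8)][:,:2].astype(np.float32); 
    r=cv2.minAreaRect(q); print(n,"block",r,cv2.boxPoints(r).round().tolist())
    # panel / deck
    for z,nm in ((75,"panel"),(56,"deck")):
        m=(abs(P[...,2]-z)<4)&(P[...,1]>60)&(P[...,1]<350)&(P[...,0]>450)&(P[...,0]<660)
        r=cv2.minAreaRect(P[m][:,:2].astype(np.float32)); print(n,nm,m.sum(),r)
    # dial top
    m=(abs(P[...,2]-110)<5)&(P[...,1]>100)&(P[...,1]<220)&(P[...,0]>500)&(P[...,0]<620)
    q=P[m][:,:2]; print(n,"dial",len(q),q.mean(0),cv2.minAreaRect(q.astype(np.float32)))
E
```

```text
top turq [295.9 247.5] 34 z med/max 126.0 131.0 med xy [461.3 -66. ] @z134 [460.5 -65.3 134. ]
top turq [330.  249.1] 36 z med/max 140.0 144.0 med xy [ 449.5 -143.1] @z134 [ 449.9 -144.2  134. ]
top turq [304.1 285.5] 37 z med/max 127.0 131.0 med xy [372.  -75.5] @z134 [372.4 -75.1 134. ]
top block ((334.382568359375, -334.52166748046875), (408.2047119140625, 453.1241149902344), 0.33932098746299744) [[129.0, -109.0], [132.0, -562.0], [540.0, -560.0], [537.0, -107.0]]
top panel 1965 ((562.0247802734375, 154.37472534179688), (119.23629760742188, 129.9779510498047), 87.81220245361328)
top deck 1707 ((563.6115112304688, 203.10365295410156), (221.5718994140625, 130.18275451660156), 87.37374877929688)
top dial 117 [561.5366097  152.10522685] ((561.9707641601562, 152.47314453125), (43.88847732543945, 23.56342887878418), 55.793758392333984)
scene turq [158.3 128.8] 26 z med/max 128.0 131.0 med xy [376.6 -76.6] @z134 [381.8 -78.7 134. ]
scene turq [185.7 153.4] 38 z med/max 127.0 130.0 med xy [463.2 -65.8] @z134 [468.5 -68.2 134. ]
scene turq [145.4 163.5] 41 z med/max 142.0 146.0 med xy [ 451.7 -143.7] @z134 [ 445.7 -142.   134. ]
scene block ((472.2951965332031, -202.37356567382812), (51.94236373901367, 190.66522216796875), 24.9660701751709) [[409.0, -127.0], [489.0, -300.0], [536.0, -278.0], [456.0, -105.0]]
scene panel 2268 ((564.3751220703125, 153.79547119140625), (121.69479370117188, 131.1715850830078), 87.13542938232422)
scene deck 1871 ((565.8129272460938, 203.72445678710938), (225.1493682861328, 133.09716796875), 88.29938507080078)
scene dial 151 [565.47128511 151.1157784 ] ((565.0769653320312, 151.9365692138672), (44.41753387451172, 24.296722412109375), 54.82456970214844)
```

```bash
python3 - <<'E'
from h import *
out=[]
for n,(u,v),w in (("top",(178,218),44),("scene",(322,145),44)):
    p=np.load(f"{n}0.npy",allow_pickle=True).item()
    a=p["frame"][v-33:v+33,u-w:u+w,::-1]; out.append(cv2.resize(a,(792,594),interpolation=cv2.INTER_CUBIC)[:, :])
cv2.imwrite("pics/c1.png",cv2.resize(np.vstack(out),(400,600)) )
cv2.imwrite("pics/c1.png",np.hstack([cv2.resize(o,(400,300)) for o in out]))
E
```

```text
(no output)
```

View pics/c1.png

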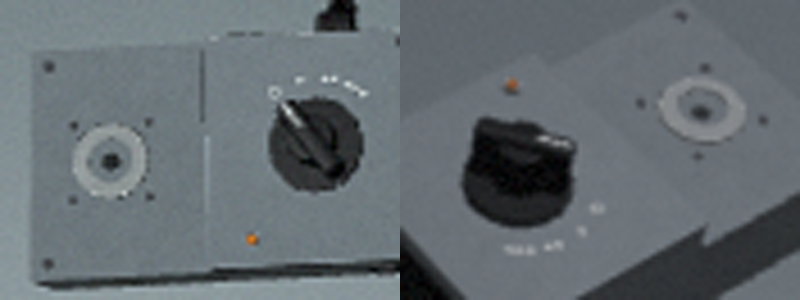

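The crops show the well's dark hole centred in its ring at top px ≈ (158.3,220.2) and scene px ≈ (344.3,136.5). The dial's nose points at the white rest ring.

```bash
python3 - <<'E'
from h import *
for n,uv in (("top",(158.2,220.2)),("scene",(344.2,136.4))):
    p=np.load(f"{n}0.npy",allow_pickle=True).item(); P=cloud(p)
    g=cv2.cvtColor(p["frame"],cv2.COLOR_RGB2GRAY).astype(float)
    u,v=map(int,map(round,uv)); a=g[v-10:v+11,u-10:u+11]
    vv,uu=np.mgrid[v-10:v+11,u-10:u+11]; rr=np.hypot(uu-uv[0],vv-uv[1])
    base=np.median(a); ringm=(a>base+18); 
    ru,rv=uu[ringm],vv[ringm]; e=cv2.fitEllipse(np.stack([ru,rv],1).astype(np.float32))
    d=np.clip(base-25-a,0,None)*(rr<5); hc=(np.array([(d*uu).sum(),(d*vv).sum()])/d.sum())
    print(n,"ring",ringm.sum(),np.round(e[0],2),at_z(p,e[0],60).round(1),"hole",hc.round(2),at_z(p,hc,56).round(1))
    # case axes: fit using side face edges; panel corners
    m=(abs(P[...,2]-75)<4)&(P[...,1]>60)&(P[...,1]<350)&(P[...,0]>450)&(P[...,0]<660)
    m|=(abs(P[...,2]-56)<4)&(P[...,1]>205)&(P[...,1]<350)&(P[...,0]>450)&(P[...,0]<660)
    r=cv2.minAreaRect(P[m][:,:2].astype(np.float32)); print("case",r,"well via rect", )
    x,y=r[0]; th=np.radians(r[2]-90 if r[2]>45 else r[2])
    T=lambda a,b:(x+a*np.cos(th)-b*np.sin(th),y+a*np.sin(th)+b*np.cos(th))
    print("yaw",np.degrees(th),"well",np.round(T(0,65),1),"dial",np.round(T(0,-52),1))
    # bar: dark-vs-depth
    m=(P[...,2]>100)&(P[...,2]<116)&(P[...,1]>100)&(P[...,1]<210)&(P[...,0]>500)&(P[...,0]<620)
    q=P[m][:,:2]; w,V=np.linalg.eigh(np.cov(q.T)); print("bar",m.sum(),q.mean(0).round(1),"dir",np.degrees(np.arctan2(*V[::-1,1]))%180, np.sqrt(w*12).round())
    # shafts of driver in block: grip column pixels z 70..125 near driver
    m=(P[...,2]>64)&(P[...,2]<146)&(np.hypot(P[...,0]-450,P[...,1]+144)<22)
    q=P[m]; print("driver pts",len(q))
    for lo,hi in((64,85),(85,105),(105,125),(125,146)):
        s=q[(q[:,2]>=lo)&(q[:,2]<hi)]; print(lo,len(s),s.mean(0).round(1) if len(s) else "")
    for nm,c in (("spud",(470,-202)),("sty",(500,-258))):
        m=(P[...,2]>75)&(P[...,2]<150)&(np.hypot(P[...,0]-c[0],P[...,1]-c[1])<28); q=P[m]; print(nm,len(q),q.mean(0).round(1))
E
```

```text
top ring 120 [157.7  219.91] [566.1 269.1  60. ] hole [158.04 220.11] [566.2 269.1  56. ]
case ((564.0638427734375, 204.07537841796875), (218.72329711914062, 130.25685119628906), 87.81080627441406) well via rect
yaw -2.1891937255859375 well [566.5 269. ] dial [562.1 152.1]
bar 129 [561.5 152.3] dir 33.33441518513612 [19. 41.]
driver pts 73
64 10 [ 448.5 -137.5   73.6]
85 10 [ 446.7 -138.3   93.2]
105 11 [ 446.9 -138.3  117.5]
125 42 [ 449.6 -142.5  138.9]
spud 80 [ 473.8 -196.2  123.4]
sty 69 [ 499.7 -252.6  120.8]
scene ring 109 [344.18 135.35] [569. 269.  60.] hole [343.72 136.37] [568.4 269.2  56. ]
case ((565.5278930664062, 204.78823852539062), (223.16380310058594, 132.9329833984375), 87.94132232666016) well via rect
yaw -2.0586776733398438 well [567.9 269.7] dial [563.7 152.8]
bar 195 [566.3 150.3] dir 34.601959623075885 [18. 43.]
driver pts 260
64 53 [ 456.5 -145.2   74. ]
85 56 [ 457.2 -145.    95. ]
105 62 [ 457.  -144.7  115.6]
125 89 [ 454.  -144.3  136.6]
spud 262 [ 482.6 -200.5  115.4]
sty 244 [ 507.5 -256.5  115.5]
```

Request:
move_arm(plan=[[[1.8, 3.18, 0], 7.6, 0], [[1.8, 3.18, 0], 7.6, 0], [[1.8, 3.18, 0], 7.6, 0], [[1.8, 3.18, 0], 7.6, 0], [[1.8, 3.18, 0], 7.6, 0]], squeeze=25)

```text
time_s: 1.5
ee_pos: [323.8, -365.3, 232.9]
ee_rot: [180.0, 0.0, 62.2]
force: [-0.2, -0.0, -0.1]
gripper_width: 91.3
gripper_force: 0.0
```

Request:
move_arm(plan=[[[1.8, 3.18, 0], 7.6, 0], [[1.8, 3.18, 0], 7.6, 0], [[1.8, 3.18, 0], 7.6, 0], [[1.8, 3.18, 0], 7.6, 0], [[1.8, 3.18, 0], 7.6, 0]])

```text
time_s: 2.0
ee_pos: [413.9, -206.2, 233.0]
ee_rot: [180.0, 0.0, 100.2]
force: [1.6, -0.1, -0.3]
gripper_width: 91.0
gripper_force: 0.0
```

Request:
move_arm(plan=[[[1.8, 3.18, 0], 7.6, 0], [[1.8, 3.18, 0], 7.6, 0], [[0, 0, 0], 0, 0], [[0, 0, 0], 0, 0], [[0, 0, 0], 0, 0]])

```text
time_s: 2.5
ee_pos: [448.9, -144.7, 232.8]
ee_rot: [-180.0, 0.0, 115.1]
force: [-0.1, -0.3, -0.9]
gripper_width: 91.2
gripper_force: 0.0
```

Request:
move_arm(plan=[[[0.1, 0.1, -2.6], 0, 0], [[0, 0, -3], 0, 0], [[0, 0, -3], 0, 0], [[0, 0, -2.5], 0, 0], [[0, 0, -1.5], 0, 0]])

```text
time_s: 3.0
ee_pos: [448.6, -144.0, 105.0]
ee_rot: [-179.9, -0.1, 115.0]
force: [-0.0, -0.1, -0.1]
gripper_width: 90.7
gripper_force: 0.0
```

Request:
move_arm(plan=[[[0, 0, 0], 0, 0.3], [[0, 0, 0], 0, 0.5], [[0, 0, 0], 0, 0.65], [[0, 0, 0], 0, 0.7], [[0, 0, 0], 0, 0.7]])

```text
time_s: 3.5
ee_pos: [450.7, -143.2, 107.5]
ee_rot: [179.9, 0.1, 115.1]
force: [0.3, 0.4, -0.6]
gripper_width: 53.7
gripper_force: 0.0
```

```bash
python3 - <<'E'
from h import *
s=env.state(); print(s["ee_pos"],s["force"],s["gripper_width"])
p=env.grab_frame("scene"); a=p["frame"][110:230,90:250,::-1]
cv2.imwrite("pics/s1.png",cv2.resize(a,(800,600),interpolation=cv2.INTER_CUBIC))
E
```

```text
[ 450.70837034 -143.17080716  107.54272045] [ 0.34921537  0.44306084 -0.6439165 ] 53.73620139095786
```

View pics/s1.png

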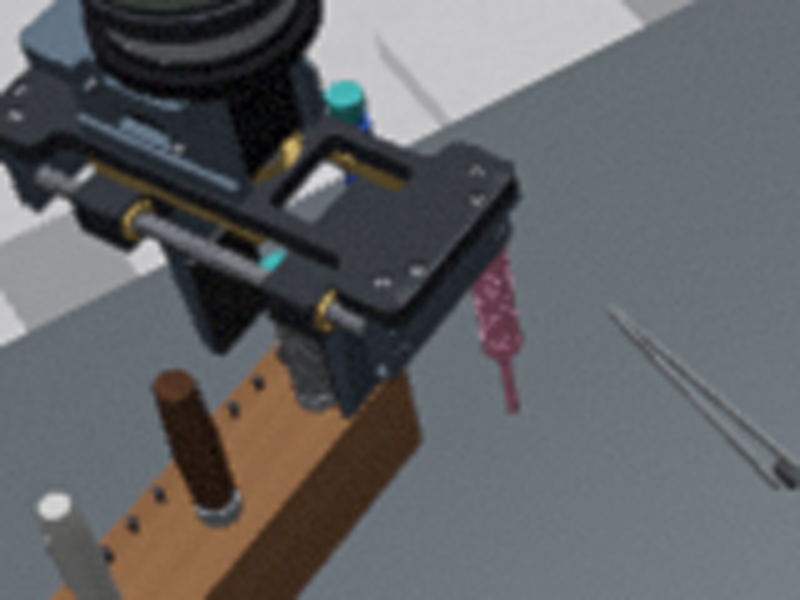

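The fingers straddle the steel driver at about (305,370) in the crop, and the spudger and pink look-alike are clear. I'll close on it and then lift slightly.

Request:
move_arm(plan=[[[0, 0, 0], 0, 0.75], [[0, 0, 0], 0, 0.8], [[0, 0, 0], 0, 0.9], [[0, 0, 0], 0, 1], [[0, 0, 0], 0, 1]])

```text
time_s: 4.05
ee_pos: [450.3, -142.9, 106.7]
ee_rot: [180.0, -0.0, 115.1]
force: [0.1, -0.9, -0.2]
gripper_width: 15.8
gripper_force: 25.0
```

Request:
move_arm(plan=[[[0, 0, 0], 0, 1], [[0, 0, 0], 0, 1], [[0, 0, 0], 0, 1], [[0, 0, 0], 0, 1], [[0, 0, 0], 0, 1]])

```text
time_s: 4.55
ee_pos: [450.3, -142.9, 106.7]
ee_rot: [180.0, -0.0, 115.1]
force: [-0.3, -0.4, -0.2]
gripper_width: 15.3
gripper_force: 25.0
```

Request:
move_arm(plan=[[[0, 0, 1], 0, 1], [[0, 0, 2], 0, 1], [[0, 0, 2.5], 0, 1], [[0, 0, 2.5], 0, 1], [[0, 0, 2.5], 0, 1]])

```text
time_s: 5.05
ee_pos: [450.2, -143.0, 213.5]
ee_rot: [180.0, 0.0, 115.1]
force: [0.3, -0.7, 0.0]
gripper_width: 15.6
gripper_force: 25.0
```

Request:
move_arm(plan=[[[0, 0, 2.5], 0, 1], [[0, 0, 1.5], 0, 1], [[0, 0, 0], 0, 1], [[0, 0, 0], 0, 1], [[0, 0, 0], 0, 1]])

```text
time_s: 5.55
ee_pos: [449.6, -142.7, 250.8]
ee_rot: [-179.9, -0.1, 115.1]
force: [0.2, -0.7, -0.8]
gripper_width: 15.5
gripper_force: 25.0
```

```bash
python3 - <<'E'
from h import *
s=env.state(); print(s["ee_pos"],s["force"],s["gripper_width"])
p=env.grab_frame("scene"); a=p["frame"][80:230,80:280,::-1]
cv2.imwrite("pics/s2.png",cv2.resize(a,(800,600),interpolation=cv2.INTER_CUBIC))
E
```

```text
[ 449.61196527 -142.72945081  250.79654453] [ 0.19862694 -0.65515779 -0.75105306] 15.509955266157784
```

View pics/s2.png

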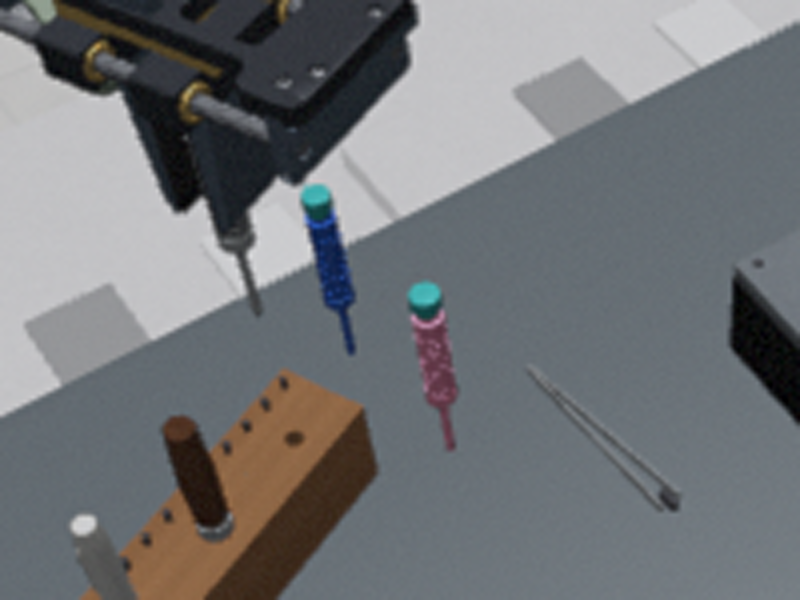

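The driver is held upright and clear of the block, with its tip at crop (258,315). The look-alikes have not moved. Next is the move over the well.

Request:
move_arm(plan=[[[0.5, 2, 0], 0, 1], [[0.9, 3.2, 0], 0, 1], [[1, 3.4, 0], 0, 1], [[1, 3.4, 0], 0, 1], [[1, 3.4, 0], 0, 1]])

```text
time_s: 6.1
ee_pos: [494.1, 12.3, 250.8]
ee_rot: [-179.9, -0.0, 115.1]
force: [0.8, -0.4, 0.3]
gripper_width: 15.3
gripper_force: 25.0
```

Request:
move_arm(plan=[[[1, 3.4, 0], 0, 1], [[1, 3.4, 0], 0, 1], [[1, 3.4, 0], 0, 1], [[1, 3.4, 0], 0, 1], [[1, 3.4, 0], 0, 1]])

```text
time_s: 6.6
ee_pos: [544.1, 182.4, 250.6]
ee_rot: [-179.9, -0.0, 115.1]
force: [0.3, -0.3, -0.4]
gripper_width: 15.7
gripper_force: 25.0
```

Request:
move_arm(plan=[[[1, 3.4, 0], 0, 1], [[0.9, 3, 0], 0, 1], [[0.4, 1.8, 0], 0, 1], [[0, 0, 0], 0, 1], [[0, 0, 0], 0, 1]])

```text
time_s: 7.1
ee_pos: [566.9, 262.4, 251.0]
ee_rot: [-179.9, 0.0, 115.2]
force: [-0.8, 0.3, 0.1]
gripper_width: 15.7
gripper_force: 25.0
```

Request:
move_arm(plan=[[[0, 0, -2.5], 0, 1], [[0, 0, -2.5], 0, 1], [[0, 0, -2.2], 0, 1], [[0, 0, -1], 0, 1], [[0, 0, 0], 0, 1]])

```text
time_s: 7.6
ee_pos: [566.5, 261.6, 168.6]
ee_rot: [-179.8, 0.0, 115.1]
force: [-0.1, 0.2, -0.3]
gripper_width: 15.8
gripper_force: 25.0
```

```bash
python3 - <<'E'
from h import *
s=env.state(); print(s["ee_pos"],s["force"],s["gripper_width"])
out=[]
for n,(u,v) in (("top",(158,220)),("scene",(344,130))):
    p=env.grab_frame(n); np.save(f"{n}1.npy",p,allow_pickle=True)
    out.append(cv2.resize(p["frame"][v-24:v+24,u-16:u+16,::-1],(400,600),interpolation=cv2.INTER_CUBIC))
    t=s["ee_pos"]-[0,0,96.7]; print(n,"tip pred px",proj(p,t),"well",proj(p,[567,269.2,56]))
cv2.imwrite("pics/c2.png",np.hstack(out))
E
```

```text
[566.46211123 261.55220973 168.6036492 ] [-0.0527556   0.220816   -0.28577299] 15.786648386718744
top tip pred px [159.63106867 218.82791487] well [157.98651636 219.80336372]
scene tip pred px [341.87203504 132.37563707] well [343.30127296 136.00356688]
```

View pics/c2.png

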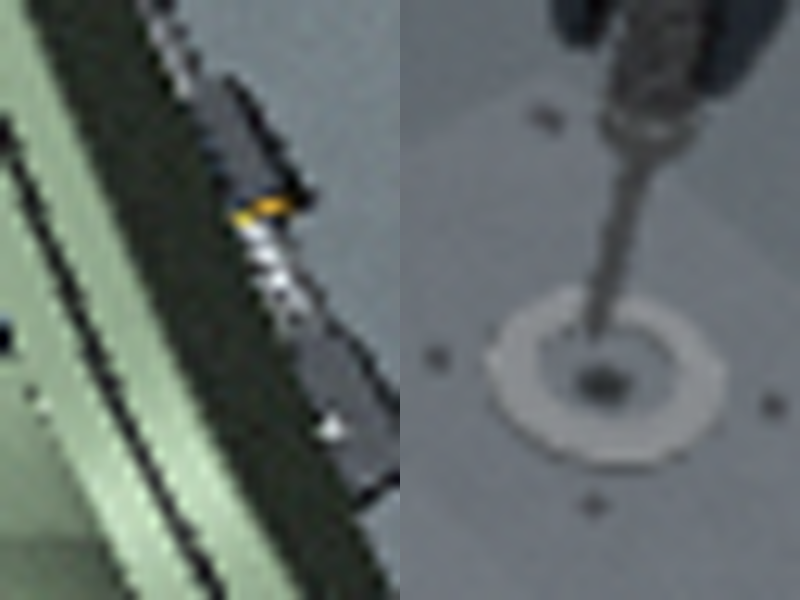

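In the scene half, the tip shows at px ≈ (342.9,132.2) and the hole at ≈ (343.8,136.2). The arm hides the well in the top view. I'll measure the shaft sub-pixel against the hole in this same camera.

```bash
cat > m.py <<'E'
from h import *
from scipy.optimize import least_squares
def shaft(p,guess,zt,n=45):
    g=cv2.cvtColor(p["frame"],cv2.COLOR_RGB2GRAY).astype(float)
    a=proj(p,[*guess,zt]); pts=[]
    b=proj(p,[*guess,zt+n])
    for v in range(int(np.ceil(b[1]))+2,int(a[1])-1):
        uc=a[0]+(b[0]-a[0])*(v-a[1])/(b[1]-a[1]); u=np.arange(int(uc)-5,int(uc)+8)
        w=np.clip(np.median(g[v,u])-8-g[v,u],0,None)
        if w.sum()>10: pts.append(((w*u).sum()/w.sum(),v,w.sum()))
    return np.array(pts),g
E
python3 - <<'E'
from m import *
p=np.load("scene1.npy",allow_pickle=True).item()
c=np.array([566.5,261.6]); zt=71.9
pts,g=shaft(p,c,zt); print(pts.round(2))
print(g[126:140,336:352].astype(int))
print("pred axis", [proj(p,[*c,z]).round(2) for z in (72,90,118)])
print("tip px->world z=zt",[at_z(p,(u,v),zt).round(1) for u,v in ((342.9,132.3),(342.9,132.8))],"hole",at_z(p,(343.75,136.3),56).round(1))
print(p["z_map"][124:134,338:348].round())
E
```

```text
[[346.07 120.    96.  ]
 [345.9  121.    83.  ]
 [345.61 122.    66.  ]
 [345.29 123.    77.  ]
 [344.91 124.    82.  ]
 [344.9  125.    84.  ]
 [344.61 126.    71.  ]
 [344.43 127.    82.  ]
 [343.93 128.    87.  ]
 [343.91 129.    76.  ]
 [343.27 130.    92.  ]]
[[110 113 113 113 112 112 112 109  72  69 100 113 114 110 111 114]
 [114 114 112 112 113 112 110  96  68  71  99 113 115 113 114 111]
 [114 114 112 110 113 116 110  76  67  82 110 114 114 114 114 114]
 [112 113 115 118 131 144 129  84  70  91 120 122 115 113 114 112]
 [113 117 127 139 140 139 116  72  79 122 140 140 133 123 115 115]
 [119 140 140 139 136 133 102  69  80 121 129 140 140 141 132 117]
 [135 138 138 132 121  93 103  69  89 101 104 105 124 138 141 134]
 [140 138 136 109 110 107 111  96 113 114 114 107  97 124 141 141]
 [139 139 137 113 111 113 113 110 112 115 114 113 108 102 139 143]
 [141 140 136 117 112 110  95  81  77  98 107 113 113 111 125 139]
 [138 139 137 123 114 109  71  53  51  60  86 113 113 117 132 138]
 [136 140 139 135 115 107  82  56  52  61  96 111 113 115 137 139]
 [126 137 139 139 138 122 112  98  87  90 111 114 118 131 138 139]
 [100 131 140 142 141 137 134 131 121 121 127 127 136 137 139 138]]
pred axis [array([341.91, 132.35]), array([343.38, 126.55]), array([345.76, 117.18])]
tip px->world z=zt [array([567.6, 263.5,  71.9]), array([568.7, 262.5,  71.9])] hole [568.2 269.4  56. ]
[[996. 997. 998. 996. 996. 998. 938. 933. 933. 998.]
 [994. 996. 997. 995. 994. 993. 939. 937. 939. 997.]
 [996. 992. 996. 995. 994. 995. 937. 938. 995. 993.]
 [994. 995. 994. 990. 990. 994. 940. 943. 990. 994.]
 [992. 993. 989. 991. 987. 950. 943. 944. 991. 991.]
 [990. 991. 990. 981. 982. 949. 946. 950. 985. 990.]
 [984. 983. 980. 982. 981. 950. 949. 981. 982. 979.]
 [981. 981. 981. 978. 979. 955. 952. 978. 981. 982.]
 [977. 979. 977. 983. 980. 955. 952. 980. 982. 979.]
 [974. 980. 981. 981. 981. 981. 982. 983. 981. 980.]]
```

Request:
move_arm(plan=[[[0.05, 0.3, 0], 0, 1], [[0, 0.28, -0.3], 0, 1], [[0, 0, -0.3], 0, 1], [[0, 0, 0], 0, 1], [[0, 0, 0], 0, 1]])

```text
time_s: 8.2
ee_pos: [567.7, 268.9, 163.7]
ee_rot: [-180.0, 0.0, 115.1]
force: [0.3, 0.3, -0.4]
gripper_width: 15.5
gripper_force: 25.0
```

```bash
python3 - <<'E'
from m import *
s=env.state(); c=s["ee_pos"]; print(c,s["force"])
p=env.grab_frame("scene"); g=cv2.cvtColor(p["frame"],cv2.COLOR_RGB2GRAY).astype(int)
print(g[124:141,336:352])
print("pred tip",proj(p,c-[0,0,96.7]),proj(p,c-[0,0,70]))
cv2.imwrite("pics/c3.png",cv2.resize(p["frame"][106:146,320:368,::-1],(720,600),interpolation=cv2.INTER_CUBIC))
E
```

```text
[567.72851041 268.85943422 163.66060039] [ 0.31219517  0.32893055 -0.42869656]
[[114 114 113 111 114 113 111 114 114 112  97  67  75 112 114 113]
 [113 113 112 111 110 110 113 114 114 108  77  69  82 111 111 114]
 [113 111 113 111 112 111 112 109  84  72  66  72  99 113 112 112]
 [113 112 112 111 111 112 111 109  79  75  64  72 103 114 113 112]
 [113 114 114 111 113 115 114 115 112  84  65  74 112 114 113 112]
 [112 112 114 117 130 145 136 133 129  84  69  86 114 115 113 115]
 [113 119 129 137 140 140 136 139 133  74  78 122 135 123 116 113]
 [120 143 138 139 138 132 110 115 109  69  80 127 142 141 132 117]
 [136 137 138 134 121  93 108 110  89  67  80 102 125 139 142 135]
 [138 138 134 110 111 110 111 113  90  61  92 107  97 125 142 139]
 [140 139 135 111 109 111 111 112 113 111 115 115 109 103 139 142]
 [140 138 136 116 112 108  96  83  78 100 112 113 112 111 126 138]
 [139 139 138 125 115 107  71  52  50  60  89 111 112 115 132 137]
 [137 139 140 135 116 109  84  57  51  61  96 112 112 119 137 140]
 [125 138 137 139 136 120 110  97  85  90 110 113 118 132 136 139]
 [ 99 131 141 141 139 136 134 131 123 121 125 126 136 138 139 140]
 [108  94 119 135 139 138 138 138 137 136 138 137 138 139 139 135]]
pred tip [344.30484604 132.85047789] [346.54226701 124.26037707]
```

View pics/c3.png

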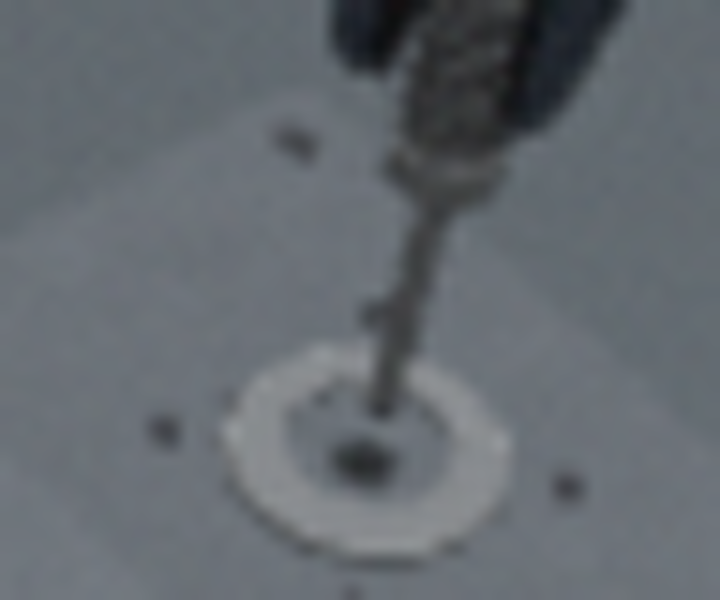

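The tip is at ≈ (344.9,132.8). Lowered 11 mm it would project to ≈ (344.0,136.3), against the hole at ≈ (343.7,136.4), so it lines up to about 0.5 mm. I'll trim that out and lower it gently.

Request:
move_arm(plan=[[[-0.03, -0.04, -0.4], 0, 1], [[0, 0, -0.4], 0, 1], [[0, 0, -0.4], 0, 1], [[0, 0, -0.3], 0, 1], [[0, 0, -0.3], 0, 1]])

```text
time_s: 8.75
ee_pos: [567.5, 268.4, 145.3]
ee_rot: [-180.0, -0.0, 115.1]
force: [-0.1, -0.1, -0.7]
gripper_width: 15.6
gripper_force: 25.0
```

Request:
move_arm(plan=[[[0, 0, -0.6], 0, 1], [[0, 0, -0.7], 0, 1], [[0, 0, -0.7], 0, 1], [[0, 0, -0.6], 0, 1], [[0, 0, -0.4], 0, 1]])

```text
time_s: 9.25
ee_pos: [567.2, 268.3, 114.9]
ee_rot: [-179.9, 0.0, 115.1]
force: [-0.5, -0.3, -0.6]
gripper_width: 15.6
gripper_force: 25.0
```

```bash
python3 - <<'E'
from m import *
s=env.state(); print(s["ee_pos"],s["force"],s["torque"],s["gripper_width"])
p=env.grab_frame("scene")
cv2.imwrite("pics/c4.png",cv2.resize(p["frame"][106:146,320:368,::-1],(720,600),interpolation=cv2.INTER_CUBIC))
E
```

```text
[567.22192566 268.3050251  114.89413663] [-0.45634653 -0.32344173 -0.64347126] [-0.01968425 -0.14584192  0.03161664] 15.577693530261058
```

View pics/c4.png

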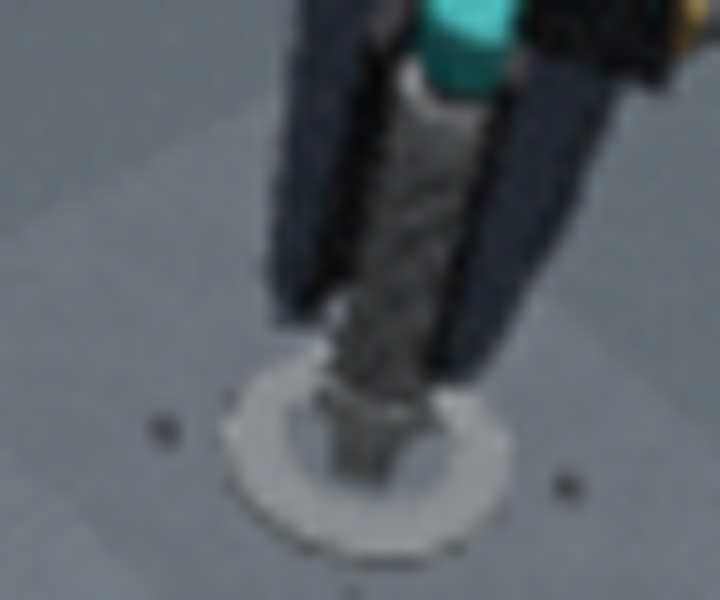

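The shaft is in the well, with the collar about 12 mm above the deck and centred in the ring at crop (365,480). I'll keep lowering and watch the force.

Request:
move_arm(plan=[[[0, 0, -0.4], 0, 1], [[0, 0, -0.4], 0, 1], [[0, 0, -0.2], 0, 1], [[0, 0, -0.1], 0, 1], [[0, 0, 0], 0, 1]])

```text
time_s: 9.8
ee_pos: [567.5, 268.4, 104.7]
ee_rot: [-180.0, 0.0, 115.1]
force: [-0.0, -0.7, -0.7]
gripper_width: 15.3
gripper_force: 25.0
```

Request:
move_arm(plan=[[[0, 0, -0.1], 0, 1], [[0, 0, 0], 0, 1]])

```text
time_s: 10.0
ee_pos: [567.5, 268.4, 103.8]
ee_rot: [180.0, 0.0, 115.1]
force: [0.2, 0.5, -0.8]
gripper_width: 15.4
gripper_force: 25.0
```

Request:
move_arm(plan=[[[0, 0, -0.07], 0, 1], [[0, 0, 0], 0, 1]])

```text
time_s: 10.2
ee_pos: [567.5, 268.4, 103.0]
ee_rot: [180.0, -0.0, 115.1]
force: [-0.5, 0.2, -1.4]
gripper_width: 15.4
gripper_force: 25.0
```

Request:
move_arm(plan=[[[0, 0, -0.05], 0, 1], [[0, 0, 0], 0, 1]])

```text
time_s: 10.4
ee_pos: [567.6, 268.5, 102.8]
ee_rot: [180.0, -0.0, 115.1]
force: [-0.2, 0.4, 1.3]
gripper_width: 15.7
gripper_force: 25.0
```

Request:
move_arm(plan=[[[0, 0, -0.05], 0, 1], [[0, 0, 0], 0, 1]])

```text
time_s: 10.6
ee_pos: [567.6, 268.5, 102.7]
ee_rot: [180.0, 0.0, 115.1]
force: [-1.5, -0.7, 4.9]
gripper_width: 15.7
gripper_force: 25.0
```

The upward force has risen to 5 N, so the shoulder is on the deck. I'll open slowly and retreat straight up.

Request:
move_arm(plan=[[[0, 0, 0], 0, 0.82], [[0, 0, 0], 0, 0.8], [[0, 0, 0], 0, 0.76], [[0, 0, 0], 0, 0.7], [[0, 0, 0], 0, 0.6]])

```text
time_s: 11.1
ee_pos: [567.5, 268.4, 101.8]
ee_rot: [-180.0, -0.0, 115.1]
force: [-0.1, 0.0, 0.2]
gripper_width: 32.6
gripper_force: 0.0
```

Request:
move_arm(plan=[[[0, 0, 0], 0, 0.5], [[0, 0, 0], 0, 0.4], [[0, 0, 0], 0, 0.4], [[0, 0, 0], 0, 0.4], [[0, 0, 0], 0, 0.4]])

```text
time_s: 11.6
ee_pos: [567.5, 268.4, 102.1]
ee_rot: [180.0, 0.0, 115.1]
force: [-0.3, 0.1, 1.2]
gripper_width: 54.8
gripper_force: 0.0
```

Request:
move_arm(plan=[[[0, 0, 1], 0, 0.4], [[0, 0, 2], 0, 0.4], [[0, 0, 3], 0, 0.4], [[0, 0, 3], 0, 0.4], [[0, 0, 2.5], 0, 0.4]])

```text
time_s: 12.1
ee_pos: [567.9, 268.6, 219.8]
ee_rot: [179.9, 0.0, 115.1]
force: [0.4, 0.1, -0.1]
gripper_width: 54.8
gripper_force: 0.0
```

```bash
python3 - <<'E'
from m import *
s=env.state(); print(s["time_s"],s["ee_pos"],s["ee_rot"],s["force"],s["gripper_width"])
p=env.grab_frame("scene"); P=cloud(p)
cv2.imwrite("pics/c5.png",cv2.resize(p["frame"][96:156,290:370,::-1],(800,600),interpolation=cv2.INTER_CUBIC))
hsv=cv2.cvtColor(p["frame"],cv2.COLOR_RGB2HSV)
m=((hsv[...,0]>80)&(hsv[...,0]<97)&(hsv[...,1]>130)&(hsv[...,2]>90)&(P[...,1]>150))
print(m.sum(),np.median(P[m],0),P[m][:,2].max())
E
```

```text
12.1 [567.85483305 268.60615965 219.77697256] [1.79857913e+02 1.70524610e-03 1.15138855e+02] [ 0.43082521  0.06267579 -0.129073  ] 54.8362367295422
29 [570.77041155 267.01234932 137.8343585 ] 139.9524921912846
```

View pics/c5.png

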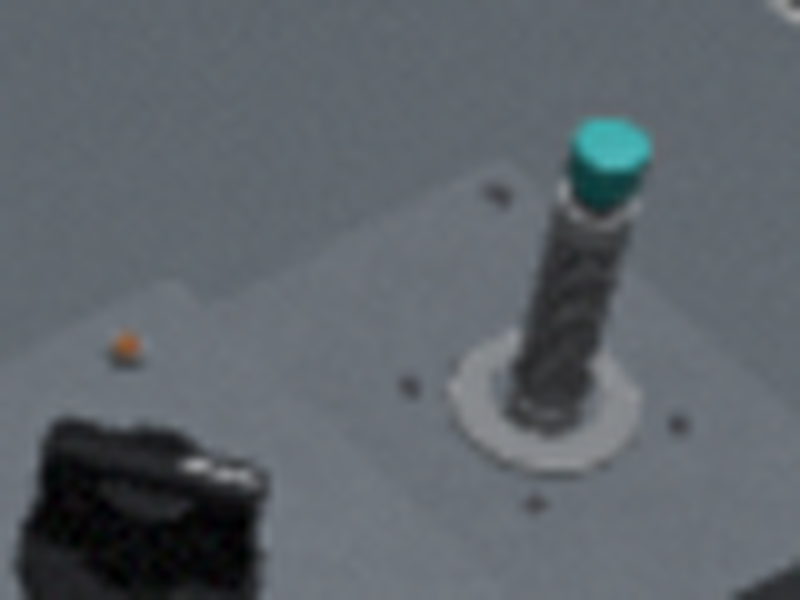

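The driver stands seated inside the ring (cap top about 138 mm), fingers clear of it. Now to the dial, turning to yaw ≈ 214°.

Request:
move_arm(plan=[[[0, -1.2, 0], 8.25, 0.4], [[0, -1.2, 0], 8.25, 0.4], [[-0.1, -1.2, 0], 8.25, 0.4], [[-0.1, -1.2, 0], 8.25, 0.4], [[-0.1, -1.2, 0], 8.25, 0.4]])

```text
time_s: 12.65
ee_pos: [564.5, 208.0, 217.6]
ee_rot: [180.0, 0.0, 156.7]
force: [-0.4, 0.1, 0.0]
gripper_width: 54.6
gripper_force: 0.0
```

Request:
move_arm(plan=[[[-0.1, -1.2, 0], 8.25, 0.4], [[-0.1, -1.2, 0], 8.25, 0.4], [[0, -1.2, 0], 8.25, 0.4], [[0, -1.2, 0], 8.25, 0.4], [[0, -0.88, 0], 8.25, 0.4]])

```text
time_s: 13.15
ee_pos: [562.5, 150.9, 217.6]
ee_rot: [-180.0, 0.0, -162.0]
force: [0.4, -0.1, -0.2]
gripper_width: 54.9
gripper_force: 0.0
```

Request:
move_arm(plan=[[[0, 0, 0], 8.25, 0.4], [[0, 0, 0], 8.15, 0.4], [[0, 0, -2], 0, 0.4], [[0, 0, -2], 0, 0.4], [[0, 0, 0], 0, 0.4]])

```text
time_s: 13.65
ee_pos: [560.8, 151.2, 174.9]
ee_rot: [179.9, -0.3, -146.0]
force: [0.2, -0.1, 0.2]
gripper_width: 54.8
gripper_force: 0.0
```

```bash
python3 - <<'E'
from m import *
s=env.state(); print(s["qpos"].round(1),s["time_s"],s["ee_pos"],s["ee_rot"])
for n in ("top","scene"):
    p=np.load(f"{n}0.npy",allow_pickle=True).item(); P=cloud(p)
    m=(np.hypot(P[...,0]-563,P[...,1]-152)<30)&(P[...,2]>70)
    print(n,np.histogram(P[m][:,2],bins=range(70,120,4)))
E
```

```text
[  14.    21.4   93.7    0.    65.2 -110.1] 13.65 [560.81782336 151.21512129 174.94416604] [ 179.8886108    -0.28278917 -145.96482107]
top (array([ 60,  82, 120,  40,   4,   0,   2,   6,  25,  65,  38,   1]), array([ 70,  74,  78,  82,  86,  90,  94,  98, 102, 106, 110, 114, 118]))
scene (array([ 25,  90, 131,  44,  29,  28,  30,  28,  39,  85,  55,   0]), array([ 70,  74,  78,  82,  86,  90,  94,  98, 102, 106, 110, 114, 118]))
```

Request:
move_arm(plan=[[[0.05, 0, -2], 0, 0.4], [[0, 0, -2], 0, 0.4], [[0, 0, -2], 0, 0.5], [[0, 0, -1], 0, 0.6], [[0, 0, 0], 0, 0.7]])

```text
time_s: 14.15
ee_pos: [562.6, 151.6, 106.6]
ee_rot: [180.0, -0.1, -146.0]
force: [0.1, 1.3, 1.1]
gripper_width: 33.6
gripper_force: 0.0
```

```bash
python3 - <<'E'
from m import *
s=env.state(); print(s["ee_pos"],s["ee_rot"],s["force"],s["gripper_width"])
p=env.grab_frame("scene")
cv2.imwrite("pics/c6.png",cv2.resize(p["frame"][90:180,260:380,::-1],(800,600),interpolation=cv2.INTER_CUBIC))
E
```

```text
[562.64470237 151.55960773 106.62121886] [ 1.79962136e+02 -9.16670986e-02 -1.45960722e+02] [0.0773568  1.29556778 1.05393091] 33.60716036366498
```

View pics/c6.png

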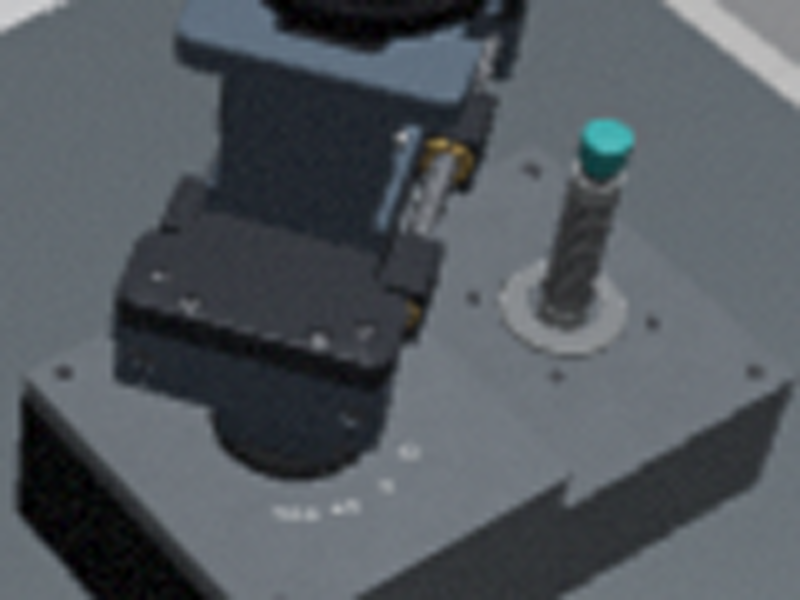

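The driver stands in the well at (570,290), and the gripper is over the dial with its fingers straddling the bar. I'll grip it firmly.

Request:
move_arm(plan=[[[0, 0, 0], 0, 0.8], [[0, 0, 0], 0, 0.9], [[0, 0, 0], 0, 1], [[0, 0, 0], 0, 1], [[0, 0, 0], 0, 1]], squeeze=45)

```text
time_s: 14.7
ee_pos: [562.6, 153.7, 108.4]
ee_rot: [179.8, 0.1, -146.0]
force: [-2.7, 5.4, 2.8]
gripper_width: 11.5
gripper_force: 45.0
```

```bash
python3 -c "
from h import *
s=env.state(); print(s['ee_pos'],s['ee_rot'],s['force'],s['torque'],s['gripper_width'],s['gripper_force'])"
```

```text
[562.60605877 153.66561331 108.37471101] [ 1.79810985e+02  1.27041765e-01 -1.46020166e+02] [-2.66124789  5.3576681   2.76668378] [ 1.18622224  0.39957913 -0.00270494] 11.479003055843842 45.00041484832764
```

Request:
move_arm(plan=[[[-0.07, 0.1, 0], 0, 1], [[0, 0, 0], -3, 1], [[0, 0, 0], -4, 1], [[0, 0, 0], -4, 1], [[0, 0, 0], 0, 1]])

```text
time_s: 15.2
ee_pos: [562.7, 153.6, 108.4]
ee_rot: [179.9, 0.1, -157.0]
force: [-3.1, 3.7, 5.9]
gripper_width: 11.6
gripper_force: 45.0
```

```bash
python3 -c "
from h import *
s=env.state(); print(s['ee_pos'],s['ee_rot'],s['force'],s['torque'],s['gripper_width'],s['gripper_force'])"
```

```text
[562.65902596 153.57141775 108.38985073] [ 1.79931793e+02  1.27861439e-01 -1.56970486e+02] [-3.08398781  3.73723817  5.92050801] [0.92994997 0.26159112 0.02296203] 11.566090604172981 45.00179350376129
```

Request:
move_arm(plan=[[[-0.03, 0.05, 0.08], -4, 1], [[0, 0, 0], -4, 1], [[0, 0, 0], -4, 1], [[0, 0, 0], -4, 1], [[0, 0, 0], -4, 1]])

```text
time_s: 15.7
ee_pos: [562.7, 153.3, 108.4]
ee_rot: [180.0, 0.1, -177.0]
force: [0.0, 2.2, 1.4]
gripper_width: 11.7
gripper_force: 45.0
```

Request:
move_arm(plan=[[[0, 0, 0], -4, 1], [[0, 0, 0], -4, 1], [[0, 0, 0], -4, 1], [[0, 0, 0], -4, 1], [[0, 0, 0], -4, 1]])

```text
time_s: 16.2
ee_pos: [562.7, 153.0, 108.4]
ee_rot: [180.0, 0.1, 163.0]
force: [0.0, 1.2, 2.2]
gripper_width: 11.9
gripper_force: 45.0
```

Request:
move_arm(plan=[[[0, 0, 0], -4, 1], [[0, 0, 0], -4, 1], [[0, 0, 0], -4, 1], [[0, 0, 0], -4, 1], [[0, 0, 0], -3, 1]])

```text
time_s: 16.7
ee_pos: [562.5, 152.8, 108.4]
ee_rot: [180.0, 0.1, 144.0]
force: [0.4, 0.4, 1.9]
gripper_width: 11.5
gripper_force: 45.0
```

```bash
python3 -c "
from h import *
s=env.state(); print(s['qpos'].round(1),s['ee_pos'],s['ee_rot'],s['force'],s['torque'],s['gripper_width'],s['gripper_force'])"
```

```text
[ 14.1  24.9  98.7  -0.1  56.3 -39.9] [562.53481134 152.79254859 108.38460941] [1.79974831e+02 8.75357796e-02 1.44022936e+02] [0.39165261 0.43525119 1.91477013] [ 0.09470282 -0.08248971  0.04161034] 11.498782371949028 44.99894142150879
```

Request:
move_arm(plan=[[[0, 0, 0], -2, 1], [[0, 0, 0], -1, 1], [[0, 0, 0], 0, 1]])

```text
time_s: 17.0
ee_pos: [562.5, 152.8, 108.4]
ee_rot: [180.0, 0.1, 141.1]
force: [0.8, -1.8, 3.3]
gripper_width: 11.7
gripper_force: 45.0
```

```bash
cat > t.py <<'E'
from h import *
for i in range(4):
    s=env.state(); print(s['time_s'],s['ee_rot'].round(2),s['force'].round(1),s['torque'].round(3),s['effort'][5].round(3)); env.grab_frame("scene")
E
python3 t.py
```

```text
17.0 [1.7997e+02 8.0000e-02 1.4112e+02] [ 0.8 -1.8  3.3] [-0.088 -0.126  0.083] 0.173
17.05 [1.7997e+02 8.0000e-02 1.4112e+02] [-0.9 -1.2  3.9] [-0.172 -0.154  0.029] 0.116
17.1 [1.7997e+02 8.0000e-02 1.4111e+02] [ 0.2 -0.9  4.1] [-0.166 -0.169  0.13 ] 0.106
17.15 [1.7997e+02 8.0000e-02 1.4110e+02] [-0.5 -0.7  4. ] [-0.301 -0.18   0.148] 0.103
```

Request:
move_arm(plan=[[[0, 0, 0], -1, 1], [[0, 0, 0], 0, 1], [[0, 0, 0], 0, 1]])

```text
time_s: 17.5
ee_pos: [562.5, 152.8, 108.4]
ee_rot: [180.0, 0.1, 140.1]
force: [0.4, -1.7, 5.1]
gripper_width: 11.8
gripper_force: 45.0
```

```bash
python3 t.py
```

```text
17.5 [1.7998e+02 8.0000e-02 1.4007e+02] [ 0.4 -1.7  5.1] [-0.328 -0.144  0.097] 0.113
17.55 [1.7997e+02 8.0000e-02 1.4007e+02] [-0.5 -2.4  5.3] [-0.345 -0.205  0.117] 0.111
17.6 [1.7997e+02 8.0000e-02 1.4007e+02] [ 0.8 -2.5  5.1] [-0.325 -0.145  0.089] 0.111
17.65 [1.7997e+02 8.0000e-02 1.4007e+02] [-0.7 -2.3  4.7] [-0.324 -0.259  0.078] 0.111
```

Joint 6 holds a steady 0.11 N m, which matches the third click. I'll feel for the end stop half a degree at a time to confirm the dial's angle.

Request:
move_arm(plan=[[[0, 0, 0], -0.6, 1], [[0, 0, 0], 0, 1], [[0, 0, 0], 0, 1]])

```text
time_s: 18.0
ee_pos: [562.5, 152.8, 108.4]
ee_rot: [180.0, 0.1, 139.5]
force: [-0.8, -2.4, 4.9]
gripper_width: 11.3
gripper_force: 45.0
```

```bash
python3 t.py
```

```text
18.0 [1.7998e+02 8.0000e-02 1.3947e+02] [-0.8 -2.4  4.9] [-0.357 -0.167  0.102] 0.118
18.05 [1.7998e+02 8.0000e-02 1.3947e+02] [ 0.3 -2.   5. ] [-0.285 -0.171  0.135] 0.117
18.1 [1.7997e+02 8.0000e-02 1.3947e+02] [-0.3 -1.5  4.7] [-0.296 -0.187  0.093] 0.116
18.15 [1.7998e+02 8.0000e-02 1.3947e+02] [ 0.7 -1.7  5.9] [-0.32  -0.188  0.134] 0.116
```

Request:
move_arm(plan=[[[0, 0, 0], -0.6, 1], [[0, 0, 0], 0, 1], [[0, 0, 0], 0, 1]])

```text
time_s: 18.5
ee_pos: [562.5, 152.8, 108.4]
ee_rot: [180.0, 0.1, 138.9]
force: [0.1, -1.7, 6.0]
gripper_width: 11.6
gripper_force: 45.0
```

```bash
python3 t.py
```

```text
18.5 [1.7997e+02 8.0000e-02 1.3887e+02] [ 0.1 -1.7  6. ] [-0.362 -0.17   0.087] 0.123
18.55 [1.7998e+02 8.0000e-02 1.3887e+02] [-0.5 -2.5  4.7] [-0.309 -0.165  0.062] 0.122
18.6 [1.7997e+02 8.0000e-02 1.3887e+02] [ 0.2 -2.1  5.4] [-0.334 -0.171  0.112] 0.122
18.65 [1.7997e+02 8.0000e-02 1.3887e+02] [ 0.1 -1.1  6. ] [-0.324 -0.115  0.098] 0.122
```

Request:
move_arm(plan=[[[0, 0, 0], 0.6, 1], [[0, 0, 0], 0, 1], [[0, 0, 0], 0, 1]])

```text
time_s: 19.0
ee_pos: [562.5, 152.8, 108.4]
ee_rot: [180.0, 0.1, 139.5]
force: [-0.5, -1.7, 6.6]
gripper_width: 11.5
gripper_force: 45.0
```

```bash
python3 t.py; python3 - <<'E'
from m import *
for n in ("scene","top"):
    p=env.grab_frame(n); P=cloud(p); q=np.load(f"{n}0.npy",allow_pickle=True).item()
    hsv=cv2.cvtColor(p["frame"],cv2.COLOR_RGB2HSV)
    m=((hsv[...,0]>80)&(hsv[...,0]<97)&(hsv[...,1]>130)&(hsv[...,2]>90)).astype(np.uint8)
    k,l,s,c=cv2.connectedComponentsWithStats(m)
    for i in range(1,k):
        if s[i,4]>8: print(n,c[i].round(1),np.median(P[l==i],0).round())
    if n=="scene":
        d=cv2.absdiff(p["frame"],q["frame"]).max(2)>40; k,l,s,c=cv2.connectedComponentsWithStats(d.astype(np.uint8))
        print([r.tolist() for r in s[1:] if r[4]>15])
E
```

```text
19.0 [1.7997e+02 8.0000e-02 1.3947e+02] [-0.5 -1.7  6.6] [-0.341 -0.131  0.121] 0.123
19.05 [1.7998e+02 8.0000e-02 1.3947e+02] [ 0.1 -2.3  6.3] [-0.335 -0.162  0.129] 0.124
19.1 [1.7997e+02 8.0000e-02 1.3947e+02] [ 0.3 -1.7  5.5] [-0.363 -0.161  0.137] 0.124
19.15 [1.7997e+02 8.0000e-02 1.3947e+02] [ 0.1 -2.1  5.6] [-0.32  -0.168  0.094] 0.124
scene [158.3 128.9] [376. -77. 128.]
scene [185.6 153.5] [464. -67. 128.]
[[66, 0, 10, 11, 74], [89, 0, 41, 13, 200], [133, 0, 12, 20, 155], [162, 0, 13, 17, 120], [262, 0, 99, 144, 7508], [354, 0, 14, 6, 44], [349, 7, 6, 4, 19], [67, 8, 47, 28, 381], [64, 17, 29, 43, 402], [141, 16, 34, 53, 1134], [71, 18, 12, 12, 33], [294, 138, 4, 8, 25], [304, 143, 3, 7, 19], [142, 161, 9, 10, 69], [145, 171, 13, 21, 156]]
top [295.9 247.5] [461. -66. 127.]
top [304.1 285.5] [372. -76. 126.]
```

```bash
python3 - <<'E'
from m import *
for n in ("scene","top"):
    p=env.grab_frame(n); P=cloud(p)
    m=(np.hypot(P[...,0]-567,P[...,1]-269)<14)&(P[...,2]>62)&(P[...,2]<150)
    v,u=np.nonzero(m); print(n,m.sum(),P[m].mean(0).round() if m.any() else "", (P[m][:,2].min(),P[m][:,2].max()) if m.any() else "")
    for z in (60,90,135): a=proj(p,[567,269,z]).round().astype(int); print(z,a,P[a[1],a[0]].round())
E
```

```text
scene 49 [572. 262.  77.] (np.float64(62.16820688306984), np.float64(100.52331570074625))
60 [344 135] [573. 263.  68.]
90 [346 125] [634. 177. 201.]
135 [350 110] [616. 202. 210.]
top 0  
60 [158 220] [496. 177. 481.]
90 [155 218] [496. 177. 501.]
135 [151 215] [500. 181. 509.]
```

The lower part of the driver still shows standing in the well, with the gripper hiding the rest. The dial is held at about 1.29–1.30 rad against a steady 0.12 N m. Handing in.

```bash
python3 -c "
from workcell import env
print(env.job_done())"
```

```text
the job is handed in; nothing more can be done
None
```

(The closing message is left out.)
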